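# Lock the handpiece rest to the goldsmith's bench rail

### The job

The handpiece rest sits loose on the bench's T-slot rail: first slide it fully home against the steel stop block. Then take the wing-handled T-bolt from the wooden block, drop its head through the rest's sprung plate into the rail's slot, press it down against the stiff springs, firmly but without forcing it, until the head is below the slot's lips, and only then turn it a quarter turn clockwise, so that it stays locked and holds the plate down when you let go. Leave the round thumbscrew in its bore.

Things in the scene. Friction and masses are not known exactly. Their poses are not given: they have to be found in the camera images.
- rail: Aluminium T-slot rail, 50 wide, 330 long, 34 high, screwed to the bench. Origin on the bench under the slot's centreline, z up; the slot runs along the rail's y, x is across it. Slot 15 wide between two lips 6 thick; under the lips a cavity 25 wide and 11 high. The steel stop block sits on top of it, its face 40 mm to the -y side of the origin.
- slot (a point): Point on the slot's centreline at the height of the rail's top face (34 mm above the bench), with the rail's axes: where the centre of the rest's opening lies when the rest is home.
- rest (a joint): Grey handpiece rest, a saddle 62 x 145 mm that straddles the rail, can only slide along it and has two steel U forks at one end. Value: distance still to go to the stop block (m), 0 = home, growing towards the rail's +y; starts at 25 to 60 mm. Sliding friction 6 N; the stop is rigid.
- rest_hole (a point): Centre of the opening for the T-bolt, at the top of the rest's saddle plate (42 mm above the bench; 8 thick, on the rail's top). Opening 16.5 across x 27 along the slot. At two corners round it stand angle-shaped stops, up to 50.5 mm above the bench, their end faces 7 mm off the centre lines. Nearest fork 57 mm away towards the rail's +y; forks reach 88 mm above the bench.
- rest_push (a point): Middle of the outer face of the outermost fork, 52 mm above the bench, 105 mm from the opening towards +y: a solid steel face 50 wide, 42 to 62 mm above the bench, square to the rail; push it towards the rail's -y.
- spring_plate: Square steel plate 36 x 36 x 3 mm on springs over the rest's opening, its own opening 18 x 28; axes as the rail's. Origin: centre of its opening, underside; free it stands 48.5 mm above the bench, bottomed 5 mm lower. 4 N to start, 20 N at 4 mm, 24 N at the bottom. With the flange on the free plate the T-bolt's head is still 4 mm up between the lips: it turns freely once pressed with 21 to 23 N.
- tbolt: Steel T-bolt in a bore of the block. Origin under its foot, z up, x along head and wing. Head 20 (x) x 13 x 8 high, foot chamfered; shank 10 dia; flange 35 dia, underside 27.5, top 32.5 above the foot, with two ears along x (49 over both, 9 wide) that, pressed down, meet the rest's stops: clockwise (from above) about 7 degrees past the quarter. Black wing 30 (x) x 12 x 30 high, top at 62.5. 90 g.
- tbolt_grip (a point): Grip point on the T-bolt's axis, 21 mm above the flange (53.5 mm above the foot), with the T-bolt's axes; the fingers close across the wing's 12 mm (along y).
- block: Wooden block 62 x 130 x 40 mm fixed to the bench. Origin under its centre. Two bores of 27 dia, 34 deep, at 32 mm either side of the centre along its y; the T-bolt and a thumbscrew hang in them by their flanges, which of them in which varies.
- thumbscrew: Thumbscrew with a round fluted black knob, 28 dia, and a plain round shank, in the block's other bore; not wanted. Origin under its shank's end, z up.
Not all that is in view belongs to the job. What is shaped like the tbolt but purple or yellow is not meant.

How it is judged:
By the outcome, as a careful person would: the job done as asked, in the order asked, and still so for the second after the job is handed in, with the robot touching nothing.
It also fails if it takes over 72 s, if anything falls off the work surface, if the arm or the gripper's body presses on something with over 40 N, if the wrist force passes 120 N, or if a joint passes its speed limit or range.

### The arm

A 6-joint arm with a two-finger parallel gripper is mounted at the origin on the work surface. World frame = base frame: x ahead of the robot, y to its left, z up, the work surface at z = 0. Lengths are in mm, angles in rad, forces in N, time in s.
With the tool pointing down it reaches from about 350 to 975 mm from the base axis. Payload 7.1 kg.
Tool frame: the origin (TCP) lies midway between the tips of the shut fingers; the grasp point (between the pads) lies 19 mm behind it; z points along the fingers, y is the line along which they close (so a half turn about z gives the same grasp; the last joint's range is limited). The gripper opens to 88 mm and grips with 3 to 60 N. Pads are 20 mm wide; open, the fingers measure 115 mm over their backs; the gripper's body (75 mm by 178 mm) begins 61 mm behind the grasp point.
Start: joints at [1.1, 0.423, 1.63, -0, 1.089, -0.019], TCP at [272.833, 562.287, 222.675] pointing down, gripper open.
Joint ranges: [-3, 3], [-0.9, 2.11], [0.09, 2.58], [-1.31, 4.45], [0.11, 2.69], [-2.54, 2.54]. Speed limits (rad/s): [2.39, 2.39, 3.01, 3.14, 3.14, 3.14].

### API

Orientations are given as a rotation vector (axis times angle).
In Python, from workcell import ctrl gives the robot as it stands. The module is installed in compiled form; this text tells all that it offers.
- The arm moves only by the tool servo_tool, never from a script. Its argument "increments" is a list of rows, each a list of 7 numbers: the shift along the world's x, y, z in cm, then the turn, a rotation vector about the world's x, y, z in degrees, then the opening, from -1 (shut) to 1 (fully open). A call has 1 to 20 rows; each row is the pose to reach, as a shift and turn from the pose commanded when the call began; what a row does not reach only later rows make up. A row lasts 1/12 s, in which the tool goes at most 41.7 mm and 7.16 degrees, less where a joint would pass 70% of its speed; a pose out of reach is approached as far as the arm can. A call with a gripper value outside its range is refused whole. The fingers move at their own pace and stop on an object; the grip force is fixed at half the most. Time passes only in rows, so rows that repeat a pose let the fingers close. It gives the time, the measured TCP pose, the force, the opening and the grip force at its end, in the units of the state.
- ctrl.get_obs(): the state, without advancing time (a new reading comes with each control period).
- ctrl.get_image(name): name is "scene" or "top" or "wrist"; returns a dict with "image" (480x640x3 uint8, red, green, blue), "fx", "fy", "cx", "cy" (pixels), "extrinsics" (4x4, takes a point from camera to world coordinates); the wrist camera has in their place "tool_from_camera" (4x4, takes a point from camera to tool coordinates, whose origin is the TCP and whose axes are the flange's). Camera axes: x right, y up, looking along -z (the intrinsics and any distortion apply to the point x, -y, -z); pixel columns grow to the right and rows downward; lengths in mm; the calibration is good to about 2 mm. A picture is of the moment at which its call begins: read the wrist's pose just before it. There is no depth.
- ctrl.close_job(): hands the job in; it is judged then, once.
The state is a dict: "t": time; "qpos": joint angles; "qvel": joint speeds; "joint_torque": joint torques, N m; "ee_pos": TCP position; "orientation": TCP orientation; "ft_force": force on the tool from outside, world axes, zero at the start; "moment": the same for the moment, N m; "width": finger opening in mm; "grasp_force": force on a finger pad.
Only numpy, scipy, OpenCV 4.12 (cv2) and the standard library are available. Lean on these libraries where they do the work, as an engineer would, in place of code of your own. Each camera call takes 0.05 s, during which the arm holds its last target. There are 200 camera calls.

## Working session

There is one attempt and no reset: what is moved stays moved. The work goes in short steps, Python scripts to look and compute and a tool call to move; the robot and the scene stay as the last step left them, time stands still between calls to the robot, and variables do not carry over. Pictures are saved under pics/ and viewed, at most 10 in all, crops included, and the job is handed in when it is done.

Besides the shell and the picture viewer there is one more tool, called after ">>>" as name(argument=value, ...) on one line, values as JSON. servo_tool: Moves the arm, as the interface text tells. Its arguments: {"type":"object","properties":{"increments":{"type":"array","items":{"type":"array","items":{"type":"number"}}}},"required":["increments"]}

```bash
mkdir -p pics
python3 - <<'E'
from workcell import ctrl
import cv2,numpy as np
o=ctrl.get_obs();print(o)
for n in("scene","top"):
    d=ctrl.get_image(n);cv2.imwrite(f"pics/{n}0.png",d["image"][:,:,::-1]);print(n,d["fx"],d["fy"],d["cx"],d["cy"],d["extrinsics"].round(4).tolist(),[k for k in d])
d=ctrl.get_image("wrist");print(d["tool_from_camera"].round(4).tolist(),d["fx"],d["cx"],d["cy"],list(d))
E
```

```text
{'t': 0.0, 'qpos': array([ 1.09996452e+00,  4.23813918e-01,  1.63066312e+00,  2.42804342e-05,
        1.08860911e+00, -1.89686142e-02]), 'qvel': array([ 0.00047086,  0.00140462, -0.00026028,  0.00065518,  0.00028401,
       -0.00117078]), 'joint_torque': array([-1.81349558e-03, -5.44598687e+01, -2.73674262e+01,  6.42594974e-02,
        2.29084067e-02, -1.98706016e-04]), 'ee_pos': array([272.60811962, 561.81007938, 221.92907132]), 'orientation': array([-7.03693211e-01, -3.06137371e+00,  2.26750937e-03]), 'ft_force': array([-0.54279449,  0.06000926,  0.5016405 ]), 'moment': array([ 0.04948076,  0.00803496, -0.01518779]), 'grasp_force': 0.0, 'width': 87.86254670504282}
scene 456.0893131384909 456.0893131384909 318.2525993265856 235.24399569614155 [[0.853, -0.2896, 0.4341, 781.6889], [0.5219, 0.468, -0.7132, -562.604], [0.0034, 0.8349, 0.5503, 475.7713], [0.0, 0.0, 0.0, 1.0]] ['image', 'fx', 'fy', 'cx', 'cy', 'extrinsics']
top 611.1158662258753 611.1158662258753 318.3897648680291 243.56010845516707 [[-0.0112, 0.9917, -0.1281, 357.5697], [-0.9999, -0.012, -0.0052, -49.884], [-0.0067, 0.128, 0.9918, 1073.925], [0.0, 0.0, 0.0, 1.0]] ['image', 'fx', 'fy', 'cx', 'cy', 'extrinsics']
[[0.0002, 0.9652, 0.2616, 71.2811], [1.0, -0.0003, 0.0004, -0.3958], [0.0004, 0.2616, -0.9652, -162.6764], [0.0, 0.0, 0.0, 1.0]] 359.02299382919244 328.5056100934548 247.65898314236858 ['image', 'fx', 'fy', 'cx', 'cy', 'tool_from_camera']
```

View pics/top0.png

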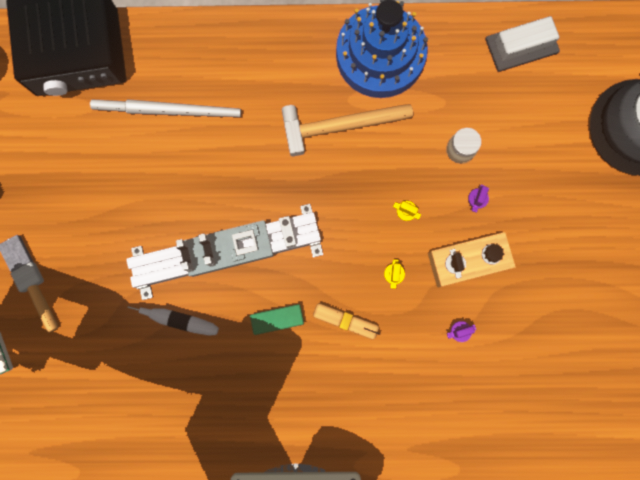

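View pics/scene0.png

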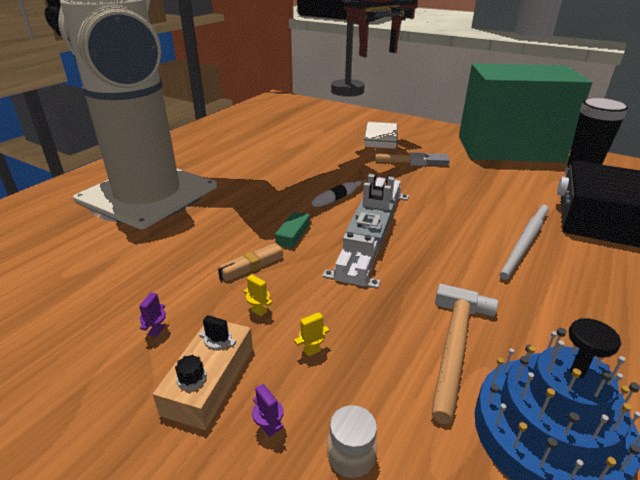

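The top view shows the rail from (130,265) to (320,230), with the stop block near (288,230), the opening near (244,242) and the forks at (207,247) and (183,253). The T-bolt is in the block's left bore at (456,263), and the thumbscrew is at (493,253). I'll enlarge both areas to measure them.

Run:
```python
import cv2,numpy as np
a=cv2.imread("pics/top0.png")
r=cv2.resize(a[195:305,120:330],None,fx=3.8,fy=3.8,interpolation=cv2.INTER_CUBIC)
cv2.imwrite("pics/rail.png",r)
b=cv2.resize(a[225:295,420:520],None,fx=6,fy=6,interpolation=cv2.INTER_CUBIC)
cv2.imwrite("pics/block.png",b)
```

```text
(no output)
```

View pics/rail.png

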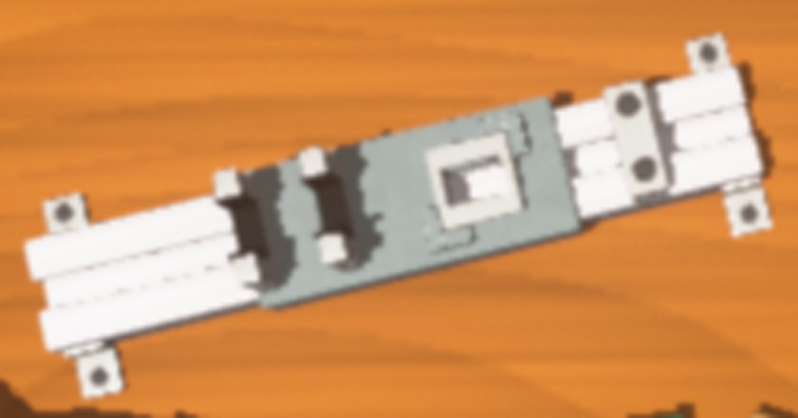

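View pics/block.png

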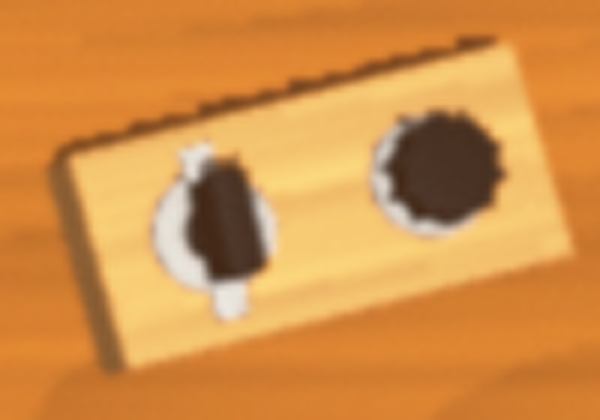

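```bash
cat > h.py <<'E'
import numpy as np
from workcell import ctrl
from scipy.spatial.transform import Rotation as R
def ray(d,uv,z,E=None):
    E=d["extrinsics"] if E is None else E
    uv=np.atleast_2d(np.array(uv,float)); r=np.c_[(uv[:,0]-d["cx"])/d["fx"],-(uv[:,1]-d["cy"])/d["fy"],-np.ones(len(uv))]@E[:3,:3].T
    c=E[:3,3]; return c+r*((z-c[2])/r[:,2])[:,None]
def wristE(d,o):
    T=np.eye(4);T[:3,:3]=R.from_rotvec(o["orientation"]).as_matrix();T[:3,3]=o["ee_pos"];return T@d["tool_from_camera"]
def project(d,p,E):
    q=(np.atleast_2d(p)-E[:3,3])@E[:3,:3]; return np.c_[d["cx"]+d["fx"]*q[:,0]/-q[:,2],d["cy"]-d["fy"]*q[:,1]/-q[:,2]]
E
python3 - <<'E'
from h import *
d=ctrl.get_image("top")
c=lambda p,s,o:(np.array(p)+.5)/s-.5+np.array(o)
rr=lambda p,z:ray(d,c(p,3.8,(120,195)),z).round(1)
bb=lambda p,z:ray(d,c(p,6,(420,225)),z).round(1)
q=rr([(27,243),(47,350),(738,70),(762,172)],34);print("rail",q.tolist())
m=(q[:2].mean(0),q[2:].mean(0));v=m[0]-m[1];print("len",np.linalg.norm(v),"w",np.linalg.norm(q[0]-q[1]),np.linalg.norm(q[2]-q[3]),"yaw of +y",np.degrees(np.arctan2(v[1],v[0]))-90,"mid",(m[0]+m[1])/2)
print("plate",rr([(425,152),(507,132),(525,208),(445,228)],51.5).tolist(),rr([(425,152),(507,132),(525,208),(445,228)],51.5).mean(0))
print("saddle end",rr([(550,97),(580,227)],42).tolist())
print("stop face",rr([(606,90),(635,195)],46).tolist())
print("fork tops",rr([(217,175),(236,283)],88).tolist())
q=bb([(65,155),(510,43),(577,253),(122,370)],40);print("block",q.tolist(),q.mean(0));v=q[0]+q[3]-q[1]-q[2];print("yaw",np.degrees(np.arctan2(v[1],v[0]))-90,np.linalg.norm(v)/2,np.linalg.norm(q[0]-q[3]))
q=bb([(197,148),(232,316)],44);print("ears",q.tolist(),q.mean(0));v=q[0]-q[1];print(np.linalg.norm(v),np.degrees(np.arctan2(v[1],v[0])))
E
```

```text
rail [[469.9, 284.3, 34.0], [421.5, 273.9, 34.0], [545.1, -37.2, 34.0], [498.2, -47.6, 34.0]]
len 330.34928863250184 w 49.50474724710751 48.03925478189689 yaw of +y 13.29166532036939 mid [483.675 118.35   34.   ]
plate [[506.6, 102.3, 51.5], [515.2, 65.8, 51.5], [480.9, 57.7, 51.5], [472.4, 93.2, 51.5]] [493.775  79.75   51.5  ]
saddle end [[532.3, 47.5, 42.0], [473.2, 34.1, 42.0]]
stop face [[534.5, 22.0, 46.0], [486.9, 9.2, 46.0]]
fork tops [[492.4, 186.1, 88.0], [445.8, 177.2, 88.0]]
block [[477.0, -234.9, 40.0], [507.6, -362.5, 40.0], [447.4, -378.4, 40.0], [415.9, -248.9, 40.0]] [ 461.975 -306.175   40.   ]
yaw 13.579147909467068 132.24675799428883 62.68341088358229
ears [[478.1, -271.5, 44.0], [430.5, -279.5, 44.0]] [ 454.3 -275.5   44. ]
48.267587468196524 9.540381804842632
```

Checks against the given sizes:
- **Rail:** length 330.3 and width 48–50.
- **Ears:** 48.3 across. The block comes out at 132 x 62.7.
- **Opening to saddle end:** 40 mm.

The rail's yaw is 13.3° and about 26 mm remain to the stop. First I'll move to behind the outer fork with the fingers shut.

>>> servo_tool(increments=[[18.6, -33.7, -11, 0, 0, -50.8, -1], [18.6, -33.7, -11, 0, 0, -50.8, -1], [18.6, -33.7, -11, 0, 0, -50.8, -1], [18.6, -33.7, -11, 0, 0, -50.8, -1], [18.6, -33.7, -11, 0, 0, -50.8, -1], [18.6, -33.7, -11, 0, 0, -50.8, -1], [18.6, -33.7, -11, 0, 0, -50.8, -1], [18.6, -33.7, -11, 0, 0, -50.8, -1], [18.6, -33.7, -11, 0, 0, -50.8, -1], [18.6, -33.7, -11, 0, 0, -50.8, -1], [18.6, -33.7, -11, 0, 0, -50.8, -1], [18.6, -33.7, -11, 0, 0, -50.8, -1], [18.6, -33.7, -17.1, 0, 0, -50.8, -1], [18.6, -33.7, -17.1, 0, 0, -50.8, -1], [18.6, -33.7, -17.1, 0, 0, -50.8, -1], [18.6, -33.7, -17.1, 0, 0, -50.8, -1]])

```text
t: 1.53
ee_pos: [457.9, 226.2, 51.5]
orientation: [-1.946, -2.465, 0.003]
ft_force: [-0.4, 1.1, 0.2]
width: 0.3
grasp_force: 0.0
```

>>> servo_tool(increments=[[0.46, -1.95, 0, 0, 0, 0, -1], [0.69, -2.92, 0, 0, 0, 0, -1], [0.8, -3.4, 0, 0, 0, 0, -1], [0.9, -3.8, 0, 0, 0, 0, -1], [0.97, -4.1, 0, 0, 0, 0, -1], [1.03, -4.38, 0, 0, 0, 0, -1], [1.1, -4.67, 0, 0, 0, 0, -1], [1.17, -4.96, 0, 0, 0, 0, -1], [1.24, -5.25, 0, 0, 0, 0, -1], [1.29, -5.45, 0, 0, 0, 0, -1], [1.33, -5.64, 0, 0, 0, 0, -1], [1.33, -5.64, 0, 0, 0, 0, -1], [1.33, -5.64, 0, 0, 0, 0, -1]])

```text
t: 2.62
ee_pos: [473.0, 170.0, 53.2]
orientation: [1.949, 2.463, 0.004]
ft_force: [-2.1, 3.7, 3.8]
width: 0.5
grasp_force: 2.4
```

>>> servo_tool(increments=[[0.02, -0.1, 0, 0, 0, 0, -1], [0.05, -0.2, 0, 0, 0, 0, -1], [0.05, -0.2, 0, 0, 0, 0, -1]])

```text
t: 2.87
ee_pos: [473.0, 169.8, 53.2]
orientation: [-1.951, -2.461, -0.007]
ft_force: [-5.9, 18.4, 4.9]
width: 0.6
grasp_force: 9.7
```

>>> servo_tool(increments=[[0.02, -0.1, 0, 0, 0, 0, -1], [0.02, -0.1, 0, 0, 0, 0, -1]])

```text
t: 3.03
ee_pos: [473.1, 169.7, 53.3]
orientation: [-1.951, -2.46, -0.008]
ft_force: [-8.2, 24.8, 4.7]
width: 0.5
grasp_force: 13.0
```

Run:
```python
from h import *
import cv2
d=ctrl.get_image("top");a=d["image"][:,:,::-1]
cv2.imwrite("pics/rail2.png",cv2.resize(a[195:285,190:330],None,fx=5.5,fy=5.5,interpolation=cv2.INTER_CUBIC))
```

```text
(no output)
```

View pics/rail2.png

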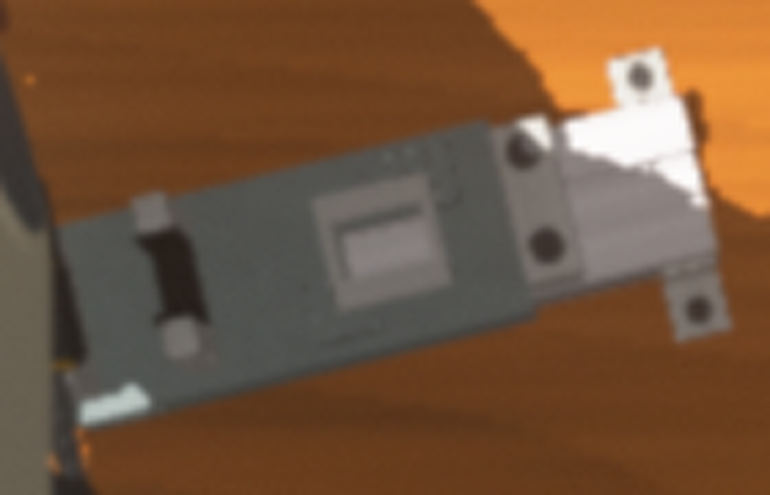

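The saddle end now touches the stop block at crop (490–535, 125–310), and the force rose to 25 N without any motion, so the rest is home. Next I'll back off and go above the T-bolt.

>>> servo_tool(increments=[[-0.5, 2, 0, 0, 0, 0, -1], [-0.7, 3, 4, 0, 0, -7, -0.1], [-0.7, 3, 8, 0, 0, -14, -0.1], [-0.7, 3, 10, 0, 0, -21, -0.1], [-1.85, -44.1, 8.8, 0, 0, -91, -0.1], [-1.85, -44.1, 8.8, 0, 0, -91, -0.1], [-1.85, -44.1, 8.8, 0, 0, -91, -0.1], [-1.85, -44.1, 8.8, 0, 0, -91, -0.1], [-1.85, -44.1, 8.8, 0, 0, -91, -0.1], [-1.85, -44.1, 8.8, 0, 0, -91, -0.1], [-1.85, -44.1, 8.8, 0, 0, -91, -0.1], [-1.85, -44.1, 8.8, 0, 0, -91, -0.1], [-1.85, -44.1, 8.8, 0, 0, -91, -0.1], [-1.85, -44.1, 8.8, 0, 0, -91, -0.1], [-1.85, -44.1, 8.8, 0, 0, -91, -0.1], [-1.85, -44.1, 8.8, 0, 0, -91, -0.1], [-1.85, -44.1, 8.8, 0, 0, -91, -0.1], [-1.85, -44.1, 8.8, 0, 0, -91, -0.1], [-1.85, -44.1, 8.8, 0, 0, -91, -0.1], [-1.85, -44.1, 8.8, 0, 0, -91, -0.1]])

```text
t: 4.75
ee_pos: [454.3, -273.5, 139.9]
orientation: [-3.123, -0.34, 0.0]
ft_force: [0.2, -0.3, 0.2]
width: 39.6
grasp_force: 0.0
```

Run:
```python
from h import *
import cv2
o=ctrl.get_obs();d=ctrl.get_image("wrist");cv2.imwrite("pics/w1.png",d["image"][:,:,::-1])
print(o["ee_pos"],o["orientation"],o["width"],o["ft_force"])
d=ctrl.get_image("top")
E=None
c=lambda p,s,o:(np.array(p)+.5)/s-.5+np.array(o)
q=ray(d,c([(312,198),(428,175),(452,286),(338,310)],5.5,(190,195)),51.5);print(q.round(1).tolist(),q.mean(0))
cv2.imwrite("pics/top2.png",d["image"][:,:,::-1])
```

```text
[ 454.33359178 -273.48407124  139.85821487] [-3.12274205e+00 -3.39544620e-01  3.74426700e-04] 39.59225566746019 [ 0.21046454 -0.28597158  0.20771862]
[[513.2, 77.2, 51.5], [519.9, 41.5, 51.5], [485.4, 34.1, 51.5], [478.4, 69.1, 51.5]] [499.22521203  55.4803405   51.5       ]
```

View pics/w1.png

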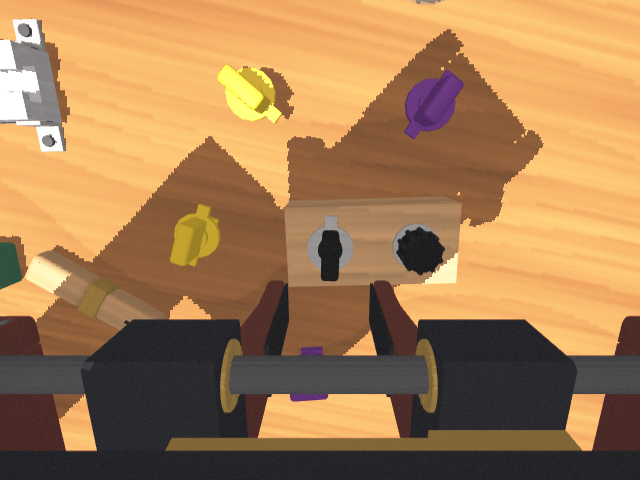

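The rest's opening comes out at (499.2, 55.5), which agrees with my earlier 499.8, 54.5. The wrist view shows the T-bolt wing at (330,257), nearly upright in the image, and the upper ear at (331,219). I'll check this by projecting the bolt model.

Run:
```python
from h import *
import cv2
o=ctrl.get_obs();d=ctrl.get_image("wrist");a=d["image"];E=wristE(d,o)
g=cv2.cvtColor(np.ascontiguousarray(a),cv2.COLOR_RGB2GRAY)
hsv=cv2.cvtColor(np.ascontiguousarray(a),cv2.COLOR_RGB2HSV)
m=np.zeros_like(g);m[205:285,290:375]=(g[205:285,290:375]<50);
n,l,s,c=cv2.connectedComponentsWithStats(m);k=1+s[1:,4].argmax();print("wing bbox",s[k]);
for r in range(s[k][1],s[k][1]+s[k][3],4):
    w=np.where(l[r]==k)[0];print(r,w.min(),w.max(),end="; ")
gm=np.zeros_like(g);gm[205:285,290:375]=((hsv[...,1]<60)&(g>60))[205:285,290:375]
n,l2,s2,c2=cv2.connectedComponentsWithStats(gm);k2=1+s2[1:,4].argmax();print("\nflange",s2[k2])
for r in range(s2[k2][1],s2[k2][1]+s2[k2][3],4):
    w=np.where(l2[r]==k2)[0];print(r,w.min(),w.max(),end="; ")
print()
for x,y,yaw in((454.3,-275.5,11.5),):
    Rz=R.from_euler("z",yaw,degrees=True).as_matrix()
    P=lambda q:(project(d,np.array(q)@Rz.T+[x,y,12.5],E).round(0).tolist())
    print("ear+",P([(24.5,4.5,32.5),(24.5,-4.5,32.5)]),"wing top",P([(15,6,62.5),(15,-6,62.5),(-15,6,62.5),(-15,-6,62.5)]),"wing bot",P([(15,6,32.5),(15,-6,32.5)]),"flange",P([(0,17.5,32.5),(0,-17.5,32.5),(17.5,0,32.5)]))
    print(d["fx"])
```

```text
wing bbox [318 231  24  50 921]
231 324 335; 235 322 337; 239 322 338; 243 320 339; 247 318 340; 251 318 341; 255 319 340; 259 321 338; 263 321 337; 267 321 337; 271 321 337; 275 321 337; 279 321 336; 
flange [ 307  216   46   53 1007]
216 325 336; 220 325 336; 224 325 336; 228 319 340; 232 313 345; 236 310 348; 240 308 350; 244 307 351; 248 307 352; 252 307 352; 256 308 350; 260 310 349; 264 314 345; 268 320 340; 
ear+ [[325.0, 218.0], [337.0, 218.0]] wing top [[322.0, 240.0], [340.0, 241.0], [321.0, 283.0], [339.0, 284.0]] wing bot [[322.0, 230.0], [339.0, 231.0]] flange [[307.0, 250.0], [354.0, 251.0], [331.0, 227.0]]
359.02299382919244
```

The model fits within about 1.5 mm, giving the bolt at (455.8, -275.0) with x at 12.3°. The fingers line up with it, so I'll descend.

>>> servo_tool(increments=[[0.15, 0, -3, 0, 0, 0, -0.1], [0.15, 0, -6, 0, 0, 0, -0.1], [0.15, 0, -8, 0, 0, 0, -0.1], [0.15, 0, -9.15, 0, 0, 0, -0.1], [0.15, 0, -9.15, 0, 0, 0, -0.1], [0.15, 0, -9.15, 0, 0, 0, -0.1]])

```text
t: 5.4
ee_pos: [455.9, -274.7, 48.2]
orientation: [-3.123, -0.338, 0.001]
ft_force: [0.1, -0.8, 0.5]
width: 39.6
grasp_force: 0.0
```

>>> servo_tool(increments=[[0, 0, 0, 0, 0, 0, -1], [0, 0, 0, 0, 0, 0, -1], [0, 0, 0, 0, 0, 0, -1], [0, 0, 0, 0, 0, 0, -1], [0, 0, 0, 0, 0, 0, -1], [0, 0, 0, 0, 0, 0, -1]])

```text
t: 5.9
ee_pos: [456.2, -275.3, 48.9]
orientation: [3.123, 0.337, 0.001]
ft_force: [-0.6, 1.0, 6.7]
width: 11.6
grasp_force: 30.0
```

Held: width is 11.6 mm and the grip is 30 N. Now I'll lift and carry it above the opening, turning it 90.9°.

>>> servo_tool(increments=[[0, 0, 2, 0, 0, 0, -1], [0, 0, 5, 0, 0, 0, -1], [0, 0, 8, 0, 0, 0, -1], [4.35, 33, 8.2, 0, 0, 90.9, -1], [4.35, 33, 8.2, 0, 0, 90.9, -1], [4.35, 33, 8.2, 0, 0, 90.9, -1], [4.35, 33, 8.2, 0, 0, 90.9, -1], [4.35, 33, 8.2, 0, 0, 90.9, -1], [4.35, 33, 8.2, 0, 0, 90.9, -1], [4.35, 33, 8.2, 0, 0, 90.9, -1], [4.35, 33, 8.2, 0, 0, 90.9, -1], [4.35, 33, 8.2, 0, 0, 90.9, -1], [4.35, 33, 8.2, 0, 0, 90.9, -1], [4.35, 33, 8.2, 0, 0, 90.9, -1], [4.35, 33, 8.2, 0, 0, 90.9, -1], [4.35, 33, 8.2, 0, 0, 90.9, -1], [4.35, 33, 8.2, 0, 0, 90.9, -1], [4.35, 33, 8.2, 0, 0, 90.9, -1], [4.35, 33, 8.2, 0, 0, 90.9, -1], [4.35, 33, 8.2, 0, 0, 90.9, -1]])

```text
t: 7.57
ee_pos: [499.3, 54.8, 130.2]
orientation: [-1.954, -2.46, -0.0]
ft_force: [0.2, -0.2, -0.7]
width: 11.7
grasp_force: 30.0
```

Run:
```python
from h import *
import cv2
o=ctrl.get_obs();d=ctrl.get_image("wrist");cv2.imwrite("pics/w2.png",d["image"][:,:,::-1])
print(o["t"],o["ee_pos"],o["orientation"],o["width"],o["ft_force"],o["qpos"])
```

```text
7.5667 [499.30249204  54.78768789 130.17331436] [-1.95359474e+00 -2.46027380e+00 -3.07907417e-06] 11.739011182985271 [ 0.18187662 -0.20200274 -0.72499973] [ 8.55886575e-02  3.82799678e-01  1.96391093e+00  2.11053916e-05
  7.94895148e-01 -1.43010610e-01]
```

View pics/w2.png

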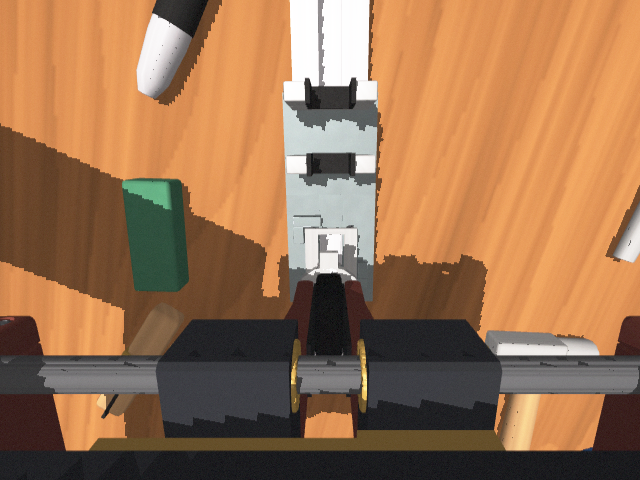

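The rest is centred at column ~331: plate edges at 305 and 357, saddle at 287 and 377. The bolt hangs at (329,260). I'll zoom in for the exact lateral offset.

Run:
```python
import cv2
a=cv2.imread("pics/w2.png");cv2.imwrite("pics/w2c.png",cv2.resize(a[205:305,265:395],None,fx=6,fy=6,interpolation=cv2.INTER_CUBIC))
```

```text
(no output)
```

View pics/w2c.png

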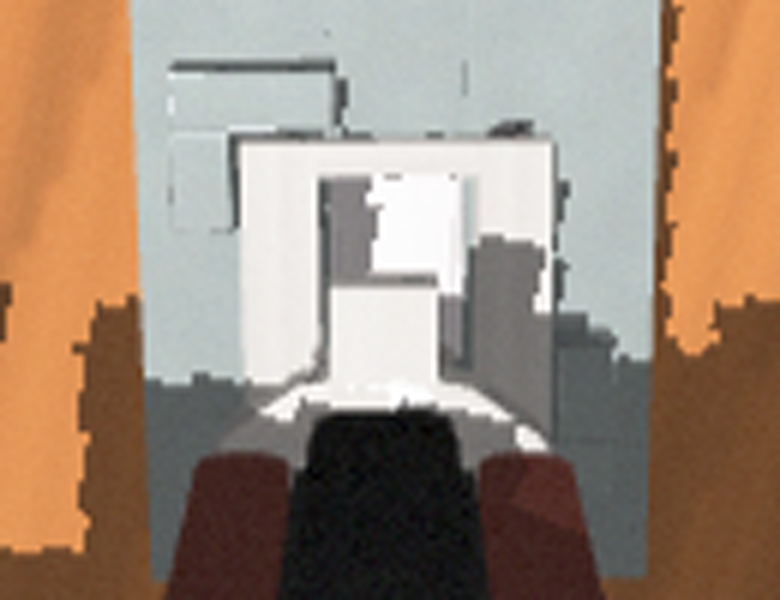

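Run:
```python
from h import *
o=ctrl.get_obs();d=ctrl.get_image("wrist");E=wristE(d,o)
c=lambda p:(np.array(p)+.5)/6-.5+np.array((265,205))
u=np.radians(13.3);X=np.array([np.cos(u),np.sin(u),0]);Y=np.array([-np.sin(u),np.cos(u),0])
def f(n,p,z):
    q=ray(d,c(p),z)-o["ee_pos"]*[1,1,0]; print(n,np.c_[q@X,q@Y].round(2).tolist())
f("ear tip",[(329,285),(440,285)],126.3)
f("ear tip (root line)",[(329,380),(440,380)],126.3)
f("plate far edge",[(240,142),(555,142)],51.5)
f("plate opening far edge",[(320,178),(472,178)],51.5)
f("saddle",[(131,5),(662,5),(143,340),(652,340)],42)
f("stop corner",[(170,65),(335,65)],50.5)
```

```text
Traceback (most recent call last):
  File "h.py", line 5, in ray
    E=d["extrinsics"] if E is None else E
      ~^^^^^^^^^^^^^^
KeyError: 'extrinsics'
```

Run:
```python
from h import *
o=ctrl.get_obs();d=ctrl.get_image("wrist");E=wristE(d,o)
c=lambda p:(np.array(p)+.5)/6-.5+np.array((265,205))
u=np.radians(13.3);X=np.array([np.cos(u),np.sin(u),0]);Y=np.array([-np.sin(u),np.cos(u),0])
def f(n,p,z):
    q=ray(d,c(p),z,E)-o["ee_pos"]*[1,1,0]; print(n,np.c_[q@X,q@Y].round(2).tolist())
f("ear tip",[(329,285),(440,285)],126.3)
f("plate far edge",[(240,142),(555,142)],51.5)
f("plate opening far edge",[(320,178),(472,178)],51.5)
f("saddle",[(131,5),(662,5),(143,340),(652,340)],42)
f("stop corner",[(170,65),(335,65)],50.5)
```

```text
ear tip [[-4.54, 23.6], [4.38, 23.58]]
plate far edge [[-16.61, 19.36], [19.43, 19.26]]
plate opening far edge [[-7.5, 15.11], [9.97, 15.06]]
saddle [[-29.68, 33.71], [32.41, 33.56], [-29.58, -7.3], [32.48, -7.45]]
stop corner [[-24.46, 28.11], [-5.69, 28.06]]
```

Relative to the bolt, the opening is +1.45 mm along rail x and about +2 mm along rail y. The yaw agrees within 0.1°. I'll shift by (1.0, 2.0) mm and descend carefully.

>>> servo_tool(increments=[[0.1, 0.2, -1.5, 0, 0, 0, -1], [0.1, 0.2, -3, 0, 0, 0, -1], [0.1, 0.2, -4, 0, 0, 0, -1], [0.1, 0.2, -4.6, 0, 0, 0, -1], [0.1, 0.2, -5, 0, 0, 0, -1], [0.1, 0.2, -5.3, 0, 0, 0, -1], [0.1, 0.2, -5.6, 0, 0, 0, -1], [0.1, 0.2, -5.6, 0, 0, 0, -1]])

```text
t: 8.38
ee_pos: [500.4, 56.9, 74.0]
orientation: [-1.951, -2.462, 0.0]
ft_force: [-0.2, -0.3, -0.6]
width: 11.9
grasp_force: 30.0
```

>>> servo_tool(increments=[[0, 0, -0.2, 0, 0, 0, -1], [0, 0, -0.4, 0, 0, 0, -1], [0, 0, -0.6, 0, 0, 0, -1], [0, 0, -0.8, 0, 0, 0, -1], [0, 0, -0.8, 0, 0, 0, -1]])

```text
t: 8.8
ee_pos: [500.1, 56.9, 65.9]
orientation: [-1.951, -2.462, 0.0]
ft_force: [-0.3, 0.4, -0.2]
width: 11.5
grasp_force: 30.0
```

The foot is in the slot with no side force. Next I'll go down to the plate and start pressing.

>>> servo_tool(increments=[[0, 0, -0.15, 0, 0, 0, -1], [0, 0, -0.3, 0, 0, 0, -1], [0, 0, -0.45, 0, 0, 0, -1], [0, 0, -0.55, 0, 0, 0, -1], [0, 0, -0.65, 0, 0, 0, -1], [0, 0, -0.65, 0, 0, 0, -1]])

```text
t: 9.3
ee_pos: [500.3, 56.9, 59.8]
orientation: [-1.951, -2.462, 0.0]
ft_force: [-1.3, 0.0, 6.1]
width: 12.4
grasp_force: 30.0
```

>>> servo_tool(increments=[[0, 0, -0.1, 0, 0, 0, -1], [0, 0, -0.2, 0, 0, 0, -1], [0, 0, -0.2, 0, 0, 0, -1]])

```text
t: 9.55
ee_pos: [500.3, 56.9, 58.3]
orientation: [-1.951, -2.462, 0.0]
ft_force: [-3.1, -0.6, 11.6]
width: 11.7
grasp_force: 30.0
```

>>> servo_tool(increments=[[0, 0, -0.1, 0, 0, 0, -1], [0, 0, -0.2, 0, 0, 0, -1], [0, 0, -0.27, 0, 0, 0, -1], [0, 0, -0.27, 0, 0, 0, -1], [0, 0, -0.27, 0, 0, 0, -1]])

```text
t: 9.97
ee_pos: [500.4, 56.9, 56.3]
orientation: [1.951, 2.462, 0.0]
ft_force: [-5.4, -0.9, 19.0]
width: 11.9
grasp_force: 30.0
```

>>> servo_tool(increments=[[-0.05, -0.01, -0.05, 0, 0, 0, -1], [-0.05, -0.01, -0.08, 0, 0, 0, -1], [-0.05, -0.01, -0.08, 0, 0, 0, -1]])

```text
t: 10.22
ee_pos: [500.3, 56.9, 55.8]
orientation: [1.951, 2.462, 0.001]
ft_force: [-5.7, 0.2, 20.9]
width: 11.6
grasp_force: 30.0
```

>>> servo_tool(increments=[[0, 0, -0.03, 0, 0, 0, -1], [0, 0, -0.03, 0, 0, 0, -1], [0, 0, -0.03, 0, 0, -5, -1], [0, 0, -0.03, 0, 0, -10, -1], [0, 0, -0.03, 0, 0, -10, -1]])

```text
t: 10.63
ee_pos: [501.1, 56.9, 55.8]
orientation: [2.162, 2.277, 0.003]
ft_force: [-4.2, -0.2, 20.7]
width: 12.1
grasp_force: 30.0
```

```bash
python3 -c "
from h import *
o=ctrl.get_obs();r=o['orientation'];print(o['ft_force'],o['moment'],2*np.degrees(np.arctan2(r[1],r[0]))-90,o['ee_pos'],o['qpos'])"
```

```text
[-4.21896922 -0.21943669 20.74401281] [-0.10545729  0.7693422   0.02061166] 2.968420618675097 [501.12022436  56.9202652   55.76452607] [ 8.95444089e-02  5.17070746e-01  1.99009314e+00 -1.11316655e-04
  6.31675240e-01  3.78254419e-02]
```

It turned 10.4°, which is past what the slot would allow, with almost no moment. So the head is below the lips and I'll continue.

>>> servo_tool(increments=[[0, 0, -0.02, 0, 0, -5, -1], [0, 0, -0.02, 0, 0, -10, -1], [0, 0, -0.02, 0, 0, -15, -1], [0, 0, -0.02, 0, 0, -20, -1], [0, 0, -0.02, 0, 0, -20, -1]])

```text
t: 11.05
ee_pos: [502.1, 56.9, 55.8]
orientation: [2.524, 1.867, 0.006]
ft_force: [-2.0, -0.9, 19.6]
width: 11.9
grasp_force: 30.0
```

```bash
python3 -c "
from h import *
o=ctrl.get_obs();r=o['orientation'];print(o['ft_force'],o['moment'],2*np.degrees(np.arctan2(r[1],r[0]))-90,o['ee_pos'])"
```

```text
[-1.95311311 -0.9055608  19.61752609] [-0.18543557  0.56967893 -0.0069007 ] -17.029795646341555 [502.05550205  56.93390448  55.81694586]
```

>>> servo_tool(increments=[[0, 0, -0.05, 0, 0, 0, -1], [0, 0, -0.05, 0, 0, -5, -1], [0, 0, -0.05, 0, 0, -10, -1], [0, 0, -0.05, 0, 0, -15, -1], [0, 0, -0.05, 0, 0, -20, -1], [0, 0, -0.05, 0, 0, -25, -1], [0, 0, -0.05, 0, 0, -30, -1], [0, 0, -0.05, 0, 0, -30, -1]])

```text
t: 11.72
ee_pos: [501.9, 57.0, 55.4]
orientation: [2.922, 1.15, 0.007]
ft_force: [-1.8, -0.1, 21.9]
width: 11.7
grasp_force: 30.0
```

```bash
python3 -c "
from h import *
o=ctrl.get_obs();r=o['orientation'];print(o['ft_force'],o['moment'],2*np.degrees(np.arctan2(r[1],r[0]))-90,o['ee_pos'])"
```

```text
[-1.80423414 -0.13156812 21.8921645 ] [-0.04908338  0.71402278  0.04291559] -47.02905841539596 [501.93989936  57.0156944   55.41331519]
```

>>> servo_tool(increments=[[0, 0, 0, 0, 0, -5, -1], [0, 0, 0, 0, 0, -10, -1], [0, 0, 0, 0, 0, -15, -1], [0, 0, 0, 0, 0, -20, -1], [0, 0, 0, 0, 0, -25, -1], [0, 0, 0, 0, 0, -31, -1], [0, 0, 0, 0, 0, -31, -1], [0, 0, 0, 0, 0, -31, -1]])

```text
t: 12.38
ee_pos: [502.5, 56.9, 55.5]
orientation: [3.124, 0.333, 0.009]
ft_force: [-0.6, -0.2, 22.1]
width: 11.6
grasp_force: 30.0
```

```bash
python3 -c "
from h import *
o=ctrl.get_obs();r=o['orientation'];print(o['ft_force'],o['moment'],2*np.degrees(np.arctan2(r[1],r[0]))-90,o['ee_pos'])"
```

```text
[-0.58089154 -0.24958677 22.09251643] [-0.17899236  0.43149628 -0.13854094] -77.82058970700157 [502.53897261  56.9497599   55.53323959]
```

It's turned 91° with no stop moment. I'll ease off the pressing force and check that it holds.

>>> servo_tool(increments=[[0, 0, 0.08, 0, 0, 0, -1], [0, 0, 0.16, 0, 0, 0, -1], [0, 0, 0.24, 0, 0, 0, -1], [0, 0, 0.24, 0, 0, 0, -1]])

```text
t: 12.72
ee_pos: [502.5, 56.9, 56.5]
orientation: [3.124, 0.334, 0.008]
ft_force: [5.3, -0.6, 4.1]
width: 11.9
grasp_force: 30.0
```

The force fell 18 N over only 1 mm of rise, so the lips hold the head. Releasing now.

>>> servo_tool(increments=[[0, 0, 0.04, 0, 0, 0, -0.8], [0, 0, 0.04, 0, 0, 0, -0.3], [0, 0, 0.04, 0, 0, 0, -0.2], [0, 0, 0.04, 0, 0, 0, -0.2], [0, 0, 0.04, 0, 0, 0, -0.2], [0, 0, 0.04, 0, 0, 0, -0.2], [0, 0, 2, 0, 0, 0, -0.2], [0, 0, 5, 0, 0, 0, -0.2], [0, 0, 8, 0, 0, 0, -0.2], [-3, 0, 10, 0, 0, 0, -0.2], [-7, 0, 10, 0, 0, 0, -0.2], [-7, 0, 10, 0, 0, 0, -0.2], [-7, 0, 10, 0, 0, 0, -0.2]])

```text
t: 13.8
ee_pos: [427.7, 56.7, 155.7]
orientation: [-3.124, -0.335, 0.002]
ft_force: [0.2, 0.7, -0.2]
width: 35.3
grasp_force: 0.0
```

Run:
```python
from h import *
import cv2
o=ctrl.get_obs();print(o["ee_pos"],o["width"],o["ft_force"])
d=ctrl.get_image("wrist");a=d["image"][:,:,::-1]
s=ctrl.get_image("scene")["image"][:,:,::-1]
cv2.imwrite("pics/end.png",np.hstack([cv2.resize(a[60:360,170:470],(400,400)),cv2.resize(s[170:290,310:430],(400,400),interpolation=cv2.INTER_CUBIC)]))
```

```text
[427.68795553  56.7087246  155.66953787] 35.29000078225238 [ 0.23522535  0.67100996 -0.22394553]
```

View pics/end.png

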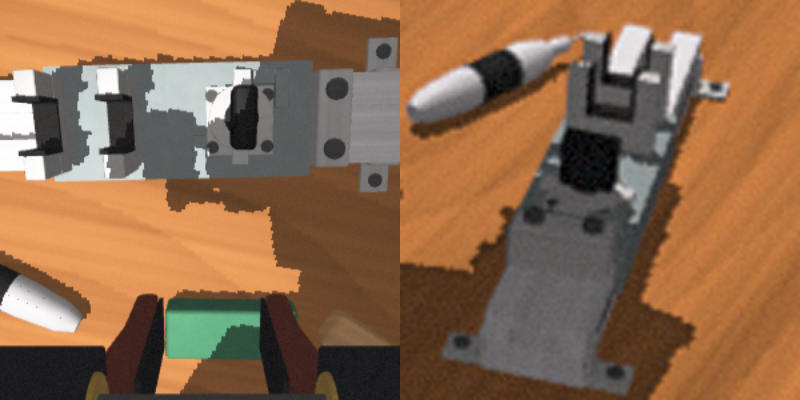

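The bolt is seated, with the wing across the rail and the plate held down. The wrist crop shows a thin band between the saddle end (312) and the stop block (320). I'll use one composite to compare the top view now with the one just after the push.

Run:
```python
from h import *
import cv2
a=cv2.imread("pics/top2.png")[205:265,225:325]
b=ctrl.get_image("top")["image"][205:265,225:325,::-1]
o=ctrl.get_obs();w=ctrl.get_image("wrist")["image"][90:210,330:490,::-1]
cv2.imwrite("pics/wfull.png",ctrl.get_image("wrist")["image"][:,:,::-1])
f=lambda i,w,h:cv2.resize(i,(w,h),interpolation=cv2.INTER_CUBIC)
cv2.imwrite("pics/cmp.png",np.vstack([np.hstack([f(a,400,240),f(b,400,240)]),np.hstack([f(w,480,360),np.zeros((360,320,3),np.uint8)])]))
```

```text
(no output)
```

View pics/cmp.png

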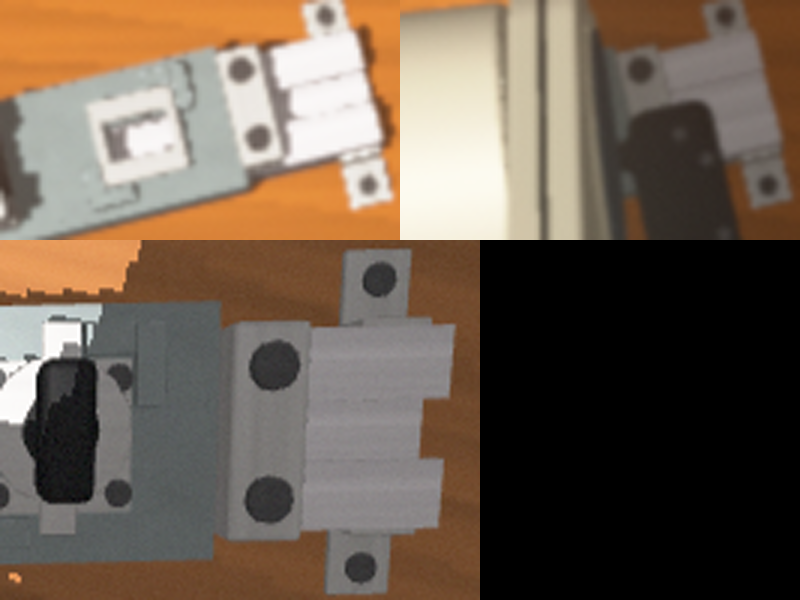

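Run:
```python
from h import *
u=np.radians(13.3);Y=np.array([-np.sin(u),np.cos(u),0])
d=ctrl.get_image("top");c=lambda p,s,o:(np.array(p)+.5)/s-.5+np.array(o)
g=lambda p,z,s,o,d,E:(ray(d,c(p,s,o),z,E)@Y)
T=lambda p,z:g(p,z,4,(225,205),d,None)
print("top2",T([(218,48),(247,188)],42),T([(360,32),(383,142)],34))
o=ctrl.get_obs();w=ctrl.get_image("wrist");E=wristE(w,o)
W=lambda p,z:g(p,z,3,(330,90),w,E)
print("wrist",W([(220,62),(213,318)],42),W([(455,85),(440,288)],34))
print("stop top edge by height",[(z,W([(240,83),(230,298)],z).round(1).tolist()) for z in(42,50,58,64)])
print("stop lower edge pts",W([(222,95),(215,298)],42))
```

```text
top2 [-102.1584788  -100.06585227] [-163.08726977 -161.15695241]
wrist [ -99.90057066 -100.28306148] [-160.15288266 -160.85888952]
stop top edge by height [(42, [-104.9, -104.4]), (50, [-103.2, -102.7]), (58, [-101.5, -101.0]), (64, [-100.2, -99.7])]
stop lower edge pts [-100.65087806 -100.62094289]
```

The saddle end to rail end distance is 61.0 mm just after the push and 60.4 mm now, so the rest hasn't moved. The band is the stop block's vertical face. Handing in.

```bash
python3 -c "
from workcell import ctrl
print(ctrl.close_job())"
```

```text
the job is handed in; nothing more can be done
None
```

I handed the job in after about 14 s of robot time: the rest is home against the stop block, and the T-bolt is pressed down with about 22 N, turned 91° clockwise and holding the plate after release; the thumbscrew was left in its bore.

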